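# Tighten the lid of the pressure pan in cross order

### The job

Finish closing the pressure pan's lid evenly with the wing-nut key. The two wing nuts over the lug grips have already had their first small turn: first give the other two about an eighth of a turn clockwise each, then go round all four crosswise (each followed by the one facing it) and turn each until it stops; feel for that stop and ease off at once, for the key's sprung shank must never twist past 0.25 rad (0.375 N m), nor may the key be pressed down hard. Finally stand the key upright on the worktop beside the pan, leaving the other things where they are.

Things in the scene. Friction and masses are not known exactly. Their poses are not given: they have to be found in the camera images.
- pan: Shallow round aluminium pressure pan, lid on; full and heavy, it does not move. Origin: centre of its underside, on the worktop; z up. Lid rim 188 mm across, its top 56 mm high; lug grips at +x and -x reach 113 mm from the centre. Four wing nuts stand on washers (tops 60 mm high) on a circle of 65 mm radius, a quarter turn apart, named a, b, c, d anticlockwise from above: a (at +x) faces c, over the lugs; b faces d.
- pan_vent (a point): Top of the vent weight in the middle of the lid, 88 mm above the worktop, 22 mm across: the highest point of the pan.
- key: Wing-nut key, loose, 0.25 kg, standing upright on its steel foot. Origin: centre of the foot's underside; z up the shank, x along handle and slot. The foot, 50 mm (x) by 32 mm (y), is a fork: two prongs beside a slot along x, open at both ends, 11 mm wide, 22 mm deep, tapering out to 19 mm over the lowest 10 mm. The slot goes over a nut's ears from above; a half turn of the key makes no difference.
- key_handle (a point): Middle of the key's flat wooden cross handle, 62 mm above the key's origin. The handle is 64 mm along the key's x, 16 mm along y (grip it across y) and 30 mm high, from 47 to 77 mm above the key's origin.
- key_head (a joint): Twist of the key's sprung shank between handle and foot, rad, shown by a pointer beside the shank: 0 at rest, positive when a nut resists being turned clockwise; 1.5 N m per rad, so 0.1 means 0.15 N m. Must stay within 0.25 either way.
- nut_a: Brass wing nut a, over a lug grip, facing nut c. Origin: on its axis, on its underside; x along its ears, z up. Hub top 8 mm above the origin; both ears together 42 mm long, 7 mm thick, from 8 to 26 mm up. Clockwise from above tightens, 1 mm down per rad, against 0.10 N m friction. It starts 0.30 to 0.75 rad before its dead stop (not to be told from its looks), and stays where left.
- nut_b: Brass wing nut b, between the lug grips, facing nut d. Origin: on its axis, on its underside; x along its ears, z up. Hub top 8 mm above the origin; both ears together 42 mm long, 7 mm thick, from 8 to 26 mm up. Clockwise from above tightens, 1 mm down per rad, against 0.10 N m friction. It starts 1.05 to 1.55 rad before its dead stop (not to be told from its looks), and stays where left.
- nut_c: Brass wing nut c, over a lug grip, facing nut a. Origin: on its axis, on its underside; x along its ears, z up. Hub top 8 mm above the origin; both ears together 42 mm long, 7 mm thick, from 8 to 26 mm up. Clockwise from above tightens, 1 mm down per rad, against 0.10 N m friction. It starts 0.30 to 0.75 rad before its dead stop (not to be told from its looks), and stays where left.
- nut_d: Brass wing nut d, between the lug grips, facing nut b. Origin: on its axis, on its underside; x along its ears, z up. Hub top 8 mm above the origin; both ears together 42 mm long, 7 mm thick, from 8 to 26 mm up. Clockwise from above tightens, 1 mm down per rad, against 0.10 N m friction. It starts 1.05 to 1.55 rad before its dead stop (not to be told from its looks), and stays where left.
- peg: Bystander: wooden clothes peg, 72 mm long. Origin: centre of its underside.
- tea_light: Bystander: tea light in a metal cup, 38 mm across, 17 high. Origin: centre of its underside.
- pepper_jar: Bystander: spice jar, 45 mm across, 106 high. Origin: centre of its underside.
- tin_small_a: Bystander: small food tin, 58 mm across, 72 high. Origin: centre of its underside.
- tumbler: Bystander: drinking glass, 76 mm across, 91 high. Origin: centre of its underside.
Mind the look-alikes: they are no part of the job. Leave any red or turquoise look-alike of the key alone.

How it is judged:
By the outcome, as a careful person would: the job done as asked, in the order asked, and still so for the second after the job is handed in, with the robot touching nothing.
It also fails if it takes over 72 s, if anything falls off the work surface, if the arm or the gripper's body presses on something with over 40 N, if the wrist force passes 120 N, or if a joint passes its speed limit or range.

### The arm

A 6-joint arm with a two-finger parallel gripper is mounted at the origin on a cart in front of the work surface, level with it; the furniture and walls round the work are solid. World frame = base frame: x ahead of the robot, y to its left, z up, the work surface at z = 0. Lengths are in m, angles in rad, forces in N, time in s.
With the tool pointing down it reaches from about 0.375 to 0.925 m from the base axis. Payload 5.7 kg.
Tool frame: the origin (TCP) lies midway between the tips of the shut fingers; the grasp point (between the pads) lies 19 mm behind it; z points along the fingers, y is the line along which they close (so a half turn about z gives the same grasp; the last joint's range is limited). The gripper opens to 88 mm and grips with 3 to 60 N. Pads are 20 mm wide; open, the fingers measure 115 mm over their backs; the gripper's body (75 mm by 178 mm) begins 61 mm behind the grasp point.
Start: joints at [-1.427, 0.359, 1.51, -0, 1.272, -0.115], TCP at [0.154, -0.58, 0.223] pointing down, gripper open.
Joint ranges: [-2.97, 2.97], [-1.01, 2.36], [0.21, 2.38], [-0.96, 4.11], [0.2, 2.71], [-2.98, 2.98]. Speed limits (rad/s): [2.39, 2.39, 3.14, 3.14, 3.14, 3.14].

### API

Orientations are given as a unit quaternion [x, y, z, w].
In Python, from bench import move_ptp, servo_line, goto_joints, move_gripper, sleep, inverse_kinematics, capture, PlanningError, close_job, spot_in, silhouettes, current_clock, current_joint_pos, current_qvel, current_joint_torque, current_position, current_orientation, current_force, current_torque, current_finger_gap, current_grip_force gives the robot as it stands. Calls block until the motion is done:
- move_ptp(position, orientation): joint-space move of the TCP to a pose.
- servo_line(position, orientation=None, rate=0.15, contact_N=None): straight line of the TCP; orientation=None keeps the orientation; rate is the mean speed in m/s. With contact_N (N) it stops when the force on the tool has changed by that much, and returns True; else False.
- goto_joints(angles): joint-space move.
- move_gripper(opening): finger opening in m; the grip force is fixed at half the most; returns when the fingers have stopped.
- sleep(seconds).
- inverse_kinematics(position, orientation): joint angles nearest the present ones, or None.
- capture(name): name is "side" or "top"; returns a dict with "image" (384x512x3 uint8, blue, green, red), "range_z" (384x512 float32, m along the optical axis (not along the pixel's ray), 0 where there is no reading), "intrinsics" (3x3 intrinsics, pixels), "k1" (the pictures are not rectified: a ray, as slopes to the right and down, at radius r is drawn at 1 + k1 r^2 times it, then the intrinsics apply), "R" (3x3) and "t" (3): a world point X has camera coordinates R X + t. Camera axes: x right, y down, z forward; pixel columns grow to the right and rows downward; lengths in m; the calibration is good to about 2 mm. A picture is of the moment at which its call begins.
A pose or a line that the arm cannot do raises PlanningError and nothing moves.
- close_job(): hands the job in; it is judged then, once.
Trained networks look in the newest picture that a camera, given by its name, has taken for a name from the list of things; names that differ only in an ending like _2 or _b are one class to them, and where a whole thing is asked for, a point or a joint stands for the part that bears it (a point fixed in the world has none). Each returns a list of dicts, best first, with "conf" (0 to 1); they miss things now and then, are a little off and sometimes report something else, mostly with a low value. They report only what shows in the picture. A call takes as long as a camera call. They do not tell look-alikes from the thing itself.
- spot_in(camera, query): "xy" ([column, row] in pixels, amid what is visible of it).
- silhouettes(camera, query): "region" (384x512 bool, what is visible of it) and "xy" ([column, row] in pixels, amid what is visible of it).
Readings, each from a call of its own:
- current_clock(): time.
- current_joint_pos(): joint angles.
- current_qvel(): joint speeds.
- current_joint_torque(): joint torques, N m.
- current_position(): TCP position.
- current_orientation(): TCP orientation.
- current_force(): force on the tool from outside, world axes, zero at the start.
- current_torque(): the same for the moment, N m.
- current_finger_gap(): finger opening in m.
- current_grip_force(): force on a finger pad.
Only numpy, scipy, OpenCV 4.12 (cv2) and the standard library are available. Lean on these libraries where they do the work, as an engineer would, in place of code of your own. Each camera call takes 0.05 s, during which the arm holds its last target. There are 200 camera calls.

## Working session

There is one attempt and no reset: what is moved stays moved. The work goes in short steps, each a Python script; the robot and the scene stay as the last script left them, time stands still between calls to the robot, and variables do not carry over. Pictures are saved under pics/ and viewed, at most 10 in all, crops included, and the job is handed in when it is done.

```bash
ls; mkdir -p pics; cat > h.py <<'E'
import numpy as np, cv2
from bench import *
def world(c,px,py,z=None,d=None):
    """pixel -> world, at depth d or on the plane of height z"""
    K=c["intrinsics"];k=c["k1"];R=np.array(c["R"]);t=np.array(c["t"])
    u=np.array([(px-K[0][2])/K[0][0],(py-K[1][2])/K[1][1]]);s=u.copy()
    for _ in range(20): s=u/(1+k*(s@s))
    r=np.array([s[0],s[1],1.])
    o=-R.T@t; v=R.T@r
    if d is None: d=(z-o[2])/v[2]
    return o+d*v
def cloud(c,mask):
    ys,xs=np.nonzero(mask&(c["range_z"]>0))
    return np.array([world(c,x,y,d=c["range_z"][y,x]) for x,y in zip(xs,ys)]).reshape(-1,3)
E
python3 - <<'E'
from h import *
for n in ("top","side"):
    c=capture(n); cv2.imwrite(f"pics/{n}0.png",c["image"])
    print(n,np.round(-np.array(c["R"]).T@np.array(c["t"]),3),np.round(c["R"],2).tolist(),c["k1"],c["intrinsics"][0][0])
    for q in ["pan","pan_vent","key","key_handle","nut_a","peg","tea_light","pepper_jar","tin_small_a","tumbler"]:
        for s in spot_in(n,q):
            x,y=s["xy"]; d=c["range_z"][int(y),int(x)]
            print(q,round(s["conf"],2),np.round(s["xy"]),np.round(world(c,x,y,d=d),3) if d>0 else None)
print(current_clock())
E
```

```text
pics
top [0.516 0.078 0.992] [[-0.02, -1.0, -0.02], [-1.0, 0.03, -0.07], [0.07, 0.02, -1.0]] 0.03279039857563576 353.11413850087115
pan 0.55 [278. 178.] [0.614 0.031 0.09 ]
pan_vent 0.78 [280. 185.] [0.597 0.025 0.068]
key 0.65 [279. 259.] [0.406 0.031 0.064]
key 0.62 [195. 205.] [0.551 0.248 0.079]
key 0.51 [323. 247.] [ 0.435 -0.078  0.081]
key_handle 0.82 [281. 259.] [0.407 0.027 0.077]
key_handle 0.73 [320. 248.] [ 0.431 -0.074  0.067]
key_handle 0.61 [194. 207.] [0.545 0.25  0.078]
nut_a 0.54 [252. 184.] [0.604 0.097 0.057]
nut_a 0.54 [302. 171.] [ 0.631 -0.033  0.085]
nut_a 0.4 [268. 154.] [0.68  0.053 0.069]
peg 0.62 [225. 259.] [0.401 0.179 0.002]
tea_light 0.55 [227. 222.] [0.504 0.171 0.011]
tea_light 0.23 [279. 178.] [0.612 0.028 0.091]
pepper_jar 0.79 [319. 117.] [ 0.763 -0.076  0.109]
pepper_jar 0.37 [322. 247.] [ 0.434 -0.077  0.081]
tin_small_a 0.63 [250. 120.] [0.773 0.1   0.067]
tin_small_a 0.36 [228. 226.] [0.493 0.168 0.012]
tumbler 0.95 [186. 165.] [0.667 0.282 0.01 ]
tumbler 0.66 [229. 257.] [0.407 0.167 0.012]
side [ 0.463 -0.681  0.447] [[0.99, -0.17, -0.01], [
[... 218 characters left out ...]
ey 0.96 [227. 194.] [0.539 0.25  0.045]
key 0.71 [169. 240.] [0.404 0.019 0.058]
key 0.17 [171. 227.] [0.401 0.168 0.008]
key_handle 0.84 [183. 278.] [ 0.431 -0.089  0.042]
key_handle 0.7 [166. 241.] [0.4   0.022 0.054]
key_handle 0.68 [244. 228.] [0.55  0.007 0.077]
key_handle 0.57 [228. 196.] [0.541 0.25  0.041]
nut_a 0.68 [303. 215.] [0.676 0.041 0.077]
tea_light 0.63 [209. 226.] [0.488 0.165 0.006]
pepper_jar 0.79 [374. 252.] [ 0.769 -0.1    0.063]
pepper_jar 0.67 [186. 278.] [ 0.435 -0.088  0.041]
pepper_jar 0.41 [273. 244.] [ 0.602 -0.022  0.053]
tin_small_a 0.9 [336. 217.] [0.764 0.082 0.044]
tumbler 0.74 [274. 188.] [0.658 0.236 0.06 ]
tumbler 0.38 [246. 224.] [0.553 0.012 0.081]
1.1
```

```bash
python3 - <<'E'
import cv2,numpy as np
t=cv2.imread("pics/top0.png");s=cv2.imread("pics/side0.png")
a=cv2.resize(t[95:295,160:360],(600,600),interpolation=3)
cv2.imwrite("pics/topcrop.png",a)
cv2.imwrite("pics/sidecrop.png",cv2.resize(s[150:340,130:400],(800,563),interpolation=3))
E
```

```text
(no output)
```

View pics/topcrop.png

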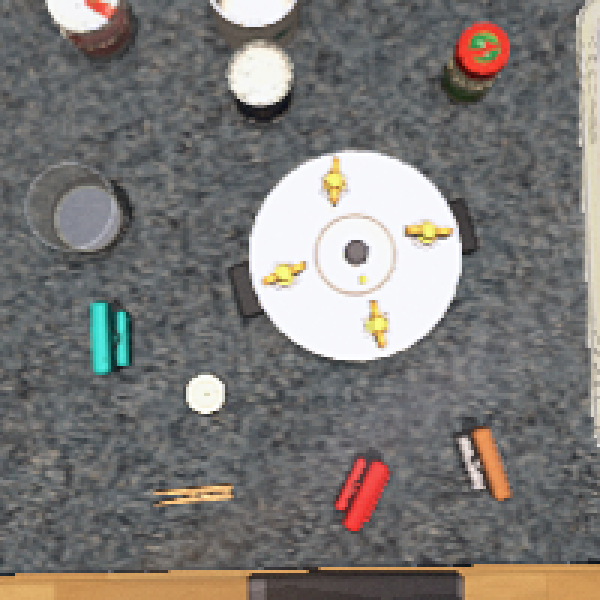

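View pics/sidecrop.png

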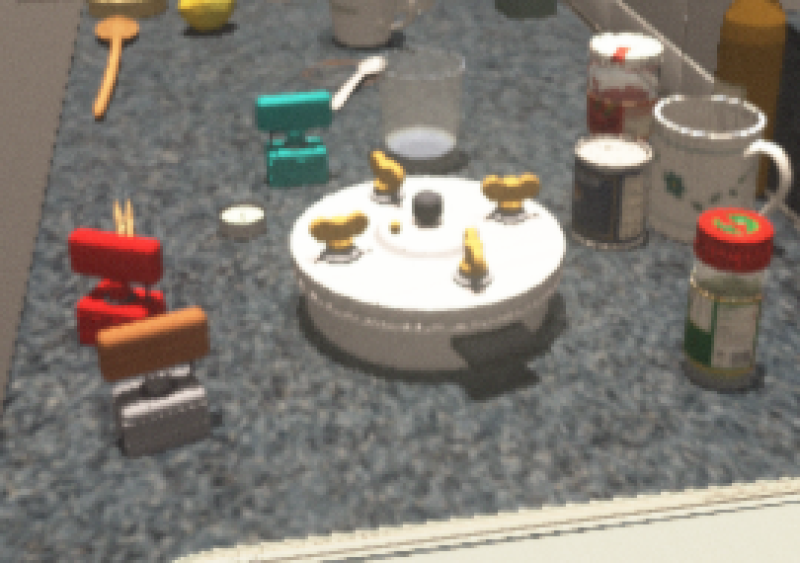

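The candidates in the top picture are:
- **(280,259):** red, so a look-alike.
- **(195,207):** turquoise, so a look-alike.
- **(322,249):** wooden handle on a bare steel foot. This fits the key, and the enlarged crops confirm it, at (488,463) in the top crop and (155,380) in the side crop.

The lug grips are at top-crop (243,290) and (462,225). That makes a/c the nuts at (284,273) and (428,232), and b/d the nuts at (335,181) and (377,325).

```bash
cat >> h.py <<'E'
def yellow(c,zs=0.083):
    """nuts: list of (xy centre, ear angle) from colour, on plane zs"""
    hsv=cv2.cvtColor(c["image"],cv2.COLOR_BGR2HSV)
    m=cv2.inRange(hsv,(15,110,70),(35,255,255))
    n,l,s,_=cv2.connectedComponentsWithStats(m)
    out=[]
    for i in range(1,n):
        if not 12<s[i,4]<500: continue
        ys,xs=np.nonzero(l==i)
        w=np.array([world(c,x,y,z=zs)[:2] for x,y in zip(xs,ys)])
        ctr=w.mean(0)
        if not(.45<ctr[0]<.75 and -.12<ctr[1]<.2): continue
        e,v=np.linalg.eigh(np.cov((w-ctr).T))
        out.append((ctr,np.arctan2(v[1,1],v[0,1])%np.pi,s[i,4],4*np.sqrt(e)))
    return out
def rect(c,lo,hi,zs,box):
    hsv=cv2.cvtColor(c["image"],cv2.COLOR_BGR2HSV)
    m=cv2.inRange(hsv,lo,hi); k=np.zeros_like(m); x0,y0,x1,y1=box; k[y0:y1,x0:x1]=m[y0:y1,x0:x1]
    ys,xs=np.nonzero(k); w=np.array([world(c,x,y,z=zs)[:2] for x,y in zip(xs,ys)])
    e,v=np.linalg.eigh(np.cov((w-w.mean(0)).T))
    return w.mean(0),np.arctan2(v[1,1],v[0,1])%np.pi,np.sqrt(12*e),len(xs)
E
python3 - <<'E'
from h import *
from scipy.optimize import least_squares
for n in ("top","side"):
    c=capture(n); print(n)
    y=yellow(c)
    for a in y: print(np.round(a[0],4),round(a[1],3),a[2],np.round(a[3],4))
    P=np.array([a[0] for a in y if a[2]>25])
    def f(p):
        r=[]
        for q in P:
            k=[np.array(p[:2])+.065*np.array([np.cos(p[2]+i*np.pi/2),np.sin(p[2]+i*np.pi/2)])-q for i in range(4)]
            r+=list(min(k,key=np.linalg.norm))
        return r
    s=least_squares(f,[.61,.03,1.3]); print("fit",np.round(s.x,4),np.round(np.array(s.fun)*1000,1))
    box=(305,232,340,268) if n=="top" else (160,250,205,280)
    print("key",rect(c,(5,100,60),(18,255,255),.075 if n=="top" else .062,box))
    # dark vent
    hsv=cv2.cvtColor(c["image"],cv2.COLOR_BGR2HSV)
    if n=="top":
        m=np.zeros((384,512),bool); m[172:186,271:287]=hsv[172:186,271:287,2]<120
        ys,xs=np.nonzero(m); print("vent",np.mean([world(c,a,b,z=.088) for a,b in zip(xs,ys)],0),m.sum())
        m=np.zeros((384,512),bool); m[140:220,236:320]=(hsv[140:220,236:320,2]>200)&(hsv[140:220,236:320,1]<40)
        (px,py),r=cv2.minEnclosingCircle(np.argwhere(m)[:,::-1].astype(np.float32)); print("lid",world(c,px,py,z=.056),r)
    z=np.mean
E
```

```text
top
[0.6743 0.0464] 3.06 54 [0.015  0.0361]
[ 0.6287 -0.0327] 1.501 60 [0.0151 0.0381]
[0.5958 0.0918] 1.92 56 [0.0147 0.0374]
[0.5499 0.0128] 0.165 51 [0.0141 0.0359]
fit [0.6122 0.0296 1.8318] [ 0.7 -0.   0.2 -0.5 -0.4  0.5 -0.5  0. ]
key (array([ 0.43005076, -0.08078879]), np.float64(0.2899715775049607), array([0.01679993, 0.06360276]), 167)
vent [0.61186375 0.03040097 0.088     ] 23
lid [0.61296096 0.02861434 0.056     ] 35.430118560791016
side
[0.594  0.0817] 1.518 95 [0.0218 0.066 ]
[0.6729 0.0354] 1.183 151 [0.0378 0.0544]
[ 0.548 -0.001] 1.242 129 [0.0337 0.046 ]
[ 0.626  -0.0465] 1.357 65 [0.014  0.0587]
fit [0.6102 0.0174 1.8349] [-0.7 -1.6  0.1 -1.1 -0.5  1.4  1.2  1.2]
key (array([ 0.42860661, -0.07873315]), np.float64(0.6561469925832242), array([0.05202954, 0.06521231]), 653)
```

```bash
cat >> h.py <<'E'
from scipy.spatial.transform import Rotation as Rn
def quat(yaw): return (Rn.from_euler('z',yaw)*Rn.from_euler('x',np.pi)).as_quat()
def yaw_now():
    m=Rn.from_quat(current_orientation()).as_matrix(); return np.arctan2(m[1,0],m[0,0])
def rep(tag): print(tag,"t",round(current_clock(),2),"p",np.round(current_position(),4),"yaw",round(yaw_now(),3),"F",np.round(current_force(),1),"T",np.round(current_torque(),3),"q6",round(current_joint_pos()[5],2))
CTR=np.array([.6122,.0296]); PH=1.8318-np.pi/2  # nut circle; lug nuts at PH+-pi/2
NUT={k:CTR+.065*np.array([np.cos(PH+i*np.pi/2),np.sin(PH+i*np.pi/2)]) for k,i in dict(b=0,a=3,d=2,c=1).items()}
E
python3 - <<'E'
from h import *
Y=dict(b=3.06,d=.165,c=1.92,a=1.501)
for k in "bdca":
    print(k,np.round(NUT[k],4),end=" ")
    for y in (Y[k],Y[k]-np.pi):
        for d in (0,1.0):
            q=inverse_kinematics([*NUT[k],.16],quat(y-d)); print(round(y-d,2),None if q is None else np.round(q[5],2),end="; ")
    print()
rep("0"); move_gripper(.055); rep("grip")
K=[.4300,-.0806];yaw=.29
for y in (yaw,yaw-np.pi):
    q=inverse_kinematics([*K,.15],quat(y)); print(y,None if q is None else np.round(q,2))
move_ptp([*K,.15],quat(yaw)); rep("above")
servo_line([*K,.045],rate=.15,contact_N=8); rep("down")
move_gripper(0); rep("closed"); print(current_finger_gap(),current_grip_force())
servo_line([*K,.17],rate=.2); rep("lifted"); print(current_finger_gap())
c=capture("side"); cv2.imwrite("pics/s1.png",c["image"])
E
```

```text
b [0.675  0.0464] 3.06 -1.52; 2.06 -0.52; -0.08 1.62; -1.08 2.62; 
d [0.5494 0.0128] 0.17 1.3; -0.83 2.3; -2.98 -1.84; -3.98 -0.84; 
c [0.5954 0.0924] 1.92 -0.31; 0.92 0.69; -1.22 2.83; -2.22 -2.45; 
a [ 0.629  -0.0332] 1.5 -0.09; 0.5 0.91; -1.64 None; -2.64 -2.23; 
0 t 1.2 p [ 0.1535 -0.58    0.2226] yaw 0.259 F [-0.5  0.1 -0.2] T [-0.019  0.017  0.018] q6 -0.12
grip t 1.89 p [ 0.1536 -0.58    0.2226] yaw 0.259 F [-0.  -1.  -0.1] T [-0.022  0.001  0.042] q6 -0.12
0.29 [-0.34  0.22  1.94 -0.    0.99  0.94]
-2.851592653589793 [-0.34  0.22  1.94  0.    0.99 -2.2 ]
above t 3.96 p [ 0.4305 -0.0814  0.1502] yaw 0.289 F [-0.5 -0.5  0.2] T [0.009 0.032 0.04 ] q6 0.94
down t 4.81 p [ 0.4304 -0.081   0.0454] yaw 0.29 F [-1.   0.7 -0.2] T [-0.02   0.012 -0.053] q6 0.94
closed t 5.49 p [ 0.4302 -0.0807  0.0452] yaw 0.29 F [-0.1 -0.2  2. ] T [-0.076  0.043  0.036] q6 0.94
0.01868786188046931 30.000629425048828
lifted t 6.27 p [ 0.429  -0.0802  0.1691] yaw 0.29 F [ 0.6  0.3 -2.1] T [ 0.008  0.016 -0.009] q6 0.94
0.01874736248439102
```

```bash
python3 - <<'E'
from h import *
c=capture("side"); cv2.imwrite("pics/s1c.png",cv2.resize(c["image"][120:310,90:360],(800,563),interpolation=3))
t=capture("top"); print(rect(t,(5,100,60),(18,255,255),.20,(290,215,350,285)))
f=[];
for _ in range(10): f.append([*current_force(),*current_torque()]); 
print(np.round(np.mean(f,0),3),np.round(np.std(f,0),3),current_clock())
f=[]
for _ in range(10): sleep(.01);f.append([*current_force(),*current_torque()]); 
print(np.round(np.mean(f,0),3),np.round(np.std(f,0),3),current_clock(), np.round(current_joint_torque(),3))
E
```

```text
(array([ 0.4094514, -0.0576042]), np.float64(2.7146036158166473), array([0.06773709, 0.14466901]), 112)
[-0.467 -0.396 -2.561  0.021 -0.01  -0.03 ] [0. 0. 0. 0. 0. 0.] 6.4167
[-0.212 -0.094 -2.341 -0.009 -0.006  0.008] [0.513 0.605 0.525 0.023 0.032 0.024] 6.5 [ 1.5000e-02 -3.6892e+01 -2.3333e+01  4.8000e-02 -3.2000e-02 -0.0000e+00]
```

View pics/s1c.png

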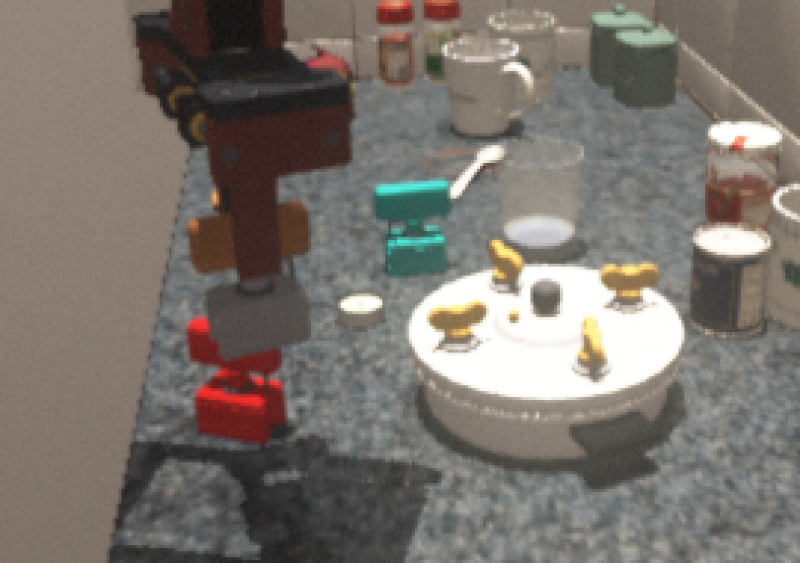

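```bash
cat >> h.py <<'E'
def tz(n=6):
    s=[]
    for _ in range(n): sleep(.008); s.append(current_torque()[2])
    return np.mean(s)
def engage(k,yaw,z=.113,off=(0,0)):
    p=NUT[k]+np.array(off)
    move_ptp([*p,.16],quat(yaw)); t0=tz(12); f0=current_force()
    servo_line([*p,.137],rate=.15)
    hit=servo_line([*p,z],rate=.06,contact_N=5); rep(f"engage {k} hit={hit} t0={t0:.3f}"); return t0
def turn(d):
    """clockwise by d with the last joint only"""
    q=np.array(current_joint_pos()); return q
E
python3 - <<'E'
from h import *
t0=engage("b",3.06)
q=np.array(current_joint_pos()); q0=q[5]
for d in (.1,.2,.3):
    q[5]=q0+d; a=current_clock(); goto_joints(q); b=current_clock(); T=tz()-t0
    print(d,round(b-a,2),"T",round(T,3),"j6",np.round(current_joint_torque()[5],3),"q6",round(current_joint_pos()[5]-q0,3),"yaw",round(yaw_now(),3))
rep("end")
E
```

```text
engage b hit=False t0=0.007 t 9.56 p [0.6749 0.0461 0.1128] yaw 3.06 F [ 0.5 -1.2 -2.9] T [-0.319 -0.098 -0.024] q6 -1.52
0.1 0.25 T 0.01 j6 0.111 q6 0.097 yaw 2.963
0.2 0.25 T 0.055 j6 0.158 q6 0.196 yaw 2.864
0.3 0.25 T 0.068 j6 0.157 q6 0.296 yaw 2.764
end t 10.46 p [0.675  0.0463 0.1129] yaw 2.764 F [-0.7  1.5 -2.3] T [ 0.256 -0.227  0.085] q6 -1.23
```

```bash
cat >> h.py <<'E'
def rot(t0,ds,stop=None):
    """last joint stepwise clockwise to q0+ds; stop on torque rise"""
    q=np.array(current_joint_pos()); q0=q[5]; L=[]
    for d in ds:
        q[5]=q0+d; goto_joints(q); T=tz()-t0; j=current_joint_torque()[5]; L.append((round(d,3),round(T,3),round(j,3)))
        if T>.3 or (stop and stop(L)): break
    print(L); return L
def leave():
    p=current_position(); servo_line([p[0],p[1],.16],rate=.2)
E
python3 - <<'E'
from h import *
rot(.007,(.15,.3,.45,.6)); rep("b done")
rot(.007,(-.09,)); leave(); rep("up")
t0=engage("d",.165-np.pi)
rot(t0,(.1,.25,.4,.6,.75,.9)); rep("d done")
rot(t0,(-.09,)); leave(); rep("up")
c=capture("side"); cv2.imwrite("pics/s2.png",c["image"][120:310,90:360])
c=capture("top"); cv2.imwrite("pics/t2.png",c["image"])
for a in yellow(c): print(np.round(a[0],4),round(a[1],3),a[2],np.round(a[3],4))
E
```

```text
[(0.15, np.float64(0.068), np.float64(0.171)), (0.3, np.float64(0.059), np.float64(0.173)), (0.45, np.float64(0.058), np.float64(0.174)), (0.6, np.float64(0.084), np.float64(0.174))]
b done t 11.72 p [0.6753 0.0463 0.113 ] yaw 2.171 F [ 1.9  1.1 -3. ] T [ 0.35  -0.639  0.063] q6 -0.63
[(-0.09, np.float64(0.013), np.float64(-0.1))]
up t 12.41 p [0.6754 0.0458 0.1605] yaw 2.26 F [ 0.2  0.5 -3.4] T [-0.033 -0.113  0.046] q6 -0.72
engage d hit=True t0=0.002 t 14.28 p [0.5495 0.0131 0.113 ] yaw -2.977 F [-1.1  0.6  6.9] T [ 0.191 -0.053 -0.021] q6 -1.84
[(0.1, np.float64(0.048), np.float64(0.144)), (0.25, np.float64(0.048), np.float64(0.169)), (0.4, np.float64(0.069), np.float64(0.159)), (0.6, np.float64(0.074), np.float64(0.138)), (0.75, np.float64(0.083), np.float64(0.163)), (0.9, np.float64(0.051), np.float64(0.166))]
d done t 16.2 p [0.5495 0.0132 0.1129] yaw 2.413 F [ 2.7  0.6 -4.4] T [ 0.135 -0.437  0.029] q6 -0.94
[(-0.09, np.float64(0.003), np.float64(-0.127))]
up t 16.88 p [0.5498 0.0132 0.1604] yaw 2.502 F [ 0.   0.6 -3.1] T [ 0.028 -0.141  0.002] q6 -1.03
```

```bash
python3 - <<'E'
from h import *
move_ptp([.42,-.16,.2],quat(2.2)); rep("away")
c=capture("top")
for a in yellow(c): print(np.round(a[0],4),round(a[1],3),a[2],np.round(a[3],4))
cv2.imwrite("pics/t3.png",cv2.resize(c["image"][125:245,200:360],(800,600),interpolation=3))
E
```

```text
away t 17.87 p [ 0.4204 -0.1596  0.1996] yaw 2.2 F [-0.5 -0.1 -1.4] T [-0.038 -0.151 -0.052] q6 -1.15
[0.6747 0.0458] 2.383 57 [0.0145 0.0398]
[ 0.6289 -0.0326] 1.499 58 [0.015  0.0377]
[0.596  0.0918] 1.918 55 [0.0141 0.0377]
[0.5504 0.0128] 2.578 53 [0.014  0.0359]
```

View pics/t3.png

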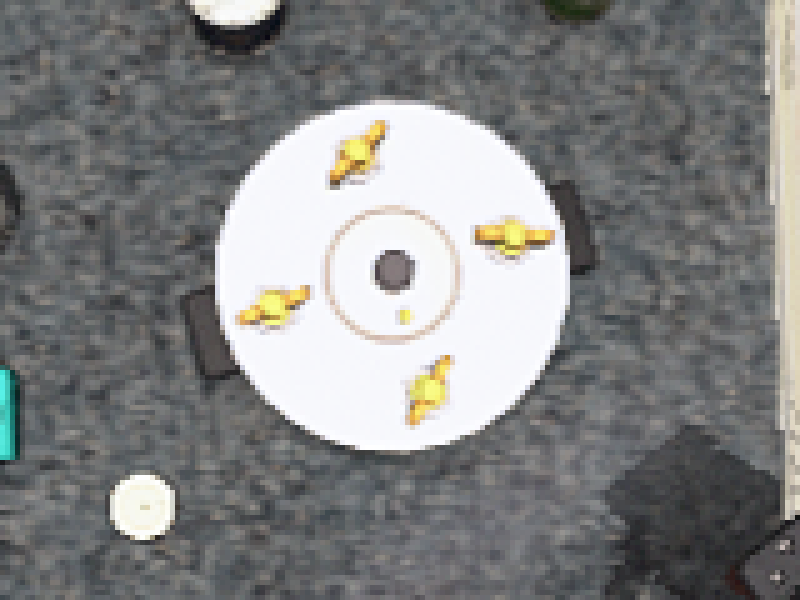

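Nuts b (357,150) and d (430,390) have each turned about 0.7 rad, while a (513,237) and c (273,307) are unchanged. Next is the final crosswise round, starting with a.

```bash
cat >> h.py <<'E'
def finish(k,yaw):
    t0=engage(k,yaw,z=.1145)
    L=rot(t0,np.r_[.15,.28,np.arange(.33,1.25,.05)],lambda L:L[-1][2]>.24 or L[-1][1]>.17)
    y=yaw_now(); rot(t0,(-.17,)); leave(); rep(f"{k} end yaw {y:.3f}")
E
python3 - <<'E'
from h import *
finish("a",1.50)
E
```

```text
engage a hit=False t0=-0.004 t 19.83 p [ 0.6288 -0.0331  0.1142] yaw 1.5 F [-0.   0.3 -3. ] T [-0.041 -0.133 -0.006] q6 -0.09
[(np.float64(0.15), np.float64(0.05), np.float64(0.179)), (np.float64(0.28), np.float64(0.083), np.float64(0.182)), (np.float64(0.33), np.float64(0.089), np.float64(0.113)), (np.float64(0.38), np.float64(0.104), np.float64(0.13)), (np.float64(0.43), np.float64(0.104), np.float64(0.131)), (np.float64(0.48), np.float64(0.113), np.float64(0.136)), (np.float64(0.53), np.float64(0.128), np.float64(0.151)), (np.float64(0.58), np.float64(0.184), np.float64(0.204))]
[(-0.17, np.float64(0.053), np.float64(-0.06))]
a end yaw 0.921 t 22.96 p [ 0.6277 -0.0329  0.1598] yaw 1.09 F [-1.   0.9 -1.8] T [ 0.005 -0.047  0.049] q6 0.32
```

```bash
cat >> h.py <<'E'
def finish(k,yaw,first=(.15,.28),step=.04,thr=.215):
    t0=engage(k,yaw,z=.1145)
    L=rot(t0,np.r_[first,np.arange(first[-1]+step,1.25,step)],lambda L:L[-1][1]>thr)
    y=yaw_now(); rot(t0,(-.2,)); leave(); rep(f"{k} end yaw {y:.3f}")
np.set_printoptions(legacy='1.25')
E
python3 - <<'E'
from h import *
finish("a",1.10,(.06,.12))
E
```

```text
engage a hit=False t0=0.021 t 24.13 p [ 0.6292 -0.0334  0.1143] yaw 1.1 F [ 0.8 -0.9 -2.8] T [-0.221 -0.292  0.001] q6 0.31
[(0.06, 0.012, 0.108), (0.12, 0.111, 0.156), (0.16, 0.135, 0.176), (0.2, 0.186, 0.223), (0.24, 0.205, 0.267), (0.28, 0.279, 0.31)]
[(-0.2, 0.062, -0.037)]
a end yaw 0.822 t 26.67 p [ 0.6287 -0.0329  0.1599] yaw 1.02 F [-0.7 -0.3 -1.9] T [-0.085 -0.017  0.066] q6 0.39
```

```bash
python3 - <<'E'
from h import *
finish("c",1.918,thr=.185)
E
```

```text
engage c hit=False t0=-0.006 t 28.29 p [0.5952 0.0924 0.1142] yaw 1.918 F [ 0.2 -0.2 -2.5] T [-0.048 -0.11  -0.036] q6 -0.31
[(0.15, 0.082, 0.182), (0.28, 0.085, 0.184), (0.32, 0.098, 0.106), (0.36, 0.088, 0.123), (0.4, 0.094, 0.131), (0.44, 0.113, 0.13), (0.48, 0.133, 0.133), (0.52, 0.098, 0.134), (0.56, 0.108, 0.135), (0.6, 0.105, 0.133), (0.64, 0.112, 0.133), (0.68, 0.115, 0.132), (0.72, 0.157, 0.168), (0.76, 0.167, 0.21), (0.8, 0.233, 0.252)]
[(-0.2, 0.09, -0.035)]
c end yaw 1.119 t 33.54 p [0.5939 0.0922 0.1597] yaw 1.317 F [ 0.3  0.1 -3. ] T [ 0.046 -0.062  0.026] q6 0.29
```

```bash
python3 - <<'E'
from h import *
finish("b",2.383,thr=.185)
finish("d",2.578,thr=.185)
E
```

```text
engage b hit=False t0=0.003 t 35.52 p [0.6747 0.0464 0.1141] yaw 2.383 F [-0.4 -0.2 -1.8] T [ 0.033 -0.089 -0.025] q6 -0.85
[(0.15, 0.042, 0.156), (0.28, 0.082, 0.182), (0.32, 0.092, 0.108), (0.36, 0.098, 0.123), (0.4, 0.096, 0.13), (0.44, 0.105, 0.136), (0.48, 0.107, 0.134), (0.52, 0.091, 0.137), (0.56, 0.095, 0.138), (0.6, 0.091, 0.138), (0.64, 0.091, 0.138), (0.68, 0.095, 0.137), (0.72, 0.121, 0.138), (0.76, 0.155, 0.174), (0.8, 0.194, 0.216)]
[(-0.2, 0.065, -0.051)]
b end yaw 1.584 t 40.77 p [0.674  0.0459 0.16  ] yaw 1.782 F [-0.4 -0.1 -3.2] T [-0.091 -0.096 -0.057] q6 -0.25
engage d hit=False t0=0.003 t 42.53 p [0.5492 0.0128 0.1142] yaw 2.578 F [-0.   0.2 -1.8] T [ 0.006 -0.087 -0.031] q6 -1.11
[(0.15, 0.083, 0.185), (0.28, 0.071, 0.184), (0.32, 0.078, 0.108), (0.36, 0.087, 0.123), (0.4, 0.072, 0.127), (0.44, 0.108, 0.129), (0.48, 0.118, 0.131), (0.52, 0.11, 0.132), (0.56, 0.095, 0.135), (0.6, 0.14, 0.163), (0.64, 0.203, 0.205)]
[(-0.2, 0.049, -0.072)]
d end yaw 1.939 t 46.58 p [0.5486 0.0124 0.1601] yaw 2.138 F [ 0.3  0.8 -3.1] T [-0.067 -0.136 -0.042] q6 -0.67
```

```bash
python3 - <<'E'
from h import *
P=[.46,-.075]
move_ptp([*P,.16],quat(.6)); servo_line([*P,.06],rate=.2); h=servo_line([*P,.042],rate=.03,contact_N=4); rep(f"down {h}")
p=current_position(); 
if h: servo_line([p[0],p[1],p[2]+.0003],rate=.03)
move_gripper(.05); rep("open")
servo_line([*P,.18],rate=.15); move_ptp([.35,-.35,.25],quat(.3)); rep("away")
for n in ("top","side"):
    c=capture(n); cv2.imwrite(f"pics/{n}9.png",cv2.resize(c["image"][130:330,110:380] if n=="side" else c["image"][95:295,160:360],None,fx=2.9,fy=2.9,interpolation=3))
    if n=="top":
        for a in yellow(c): print(np.round(a[0],4),round(a[1],3))
E
```

```text
down True t 48.96 p [ 0.4607 -0.0755  0.0448] yaw 0.6 F [ 0.7 -0.7 -0.8] T [-0.25  -0.209  0.067] q6 0.66
open t 49.88 p [ 0.4606 -0.0755  0.0451] yaw 0.6 F [0.5 0.  0.6] T [ 0.024 -0.007  0.042] q6 0.66
away t 52.09 p [ 0.3501 -0.3489  0.2493] yaw 0.301 F [ 0.9 -0.4 -0.2] T [-0.009  0.025 -0.009] q6 0.35
[0.6745 0.0456] 1.882
[ 0.6289 -0.0318] 1.2
[0.5959 0.0918] 1.437
[0.5505 0.0129] 2.204
```

View pics/side9.png

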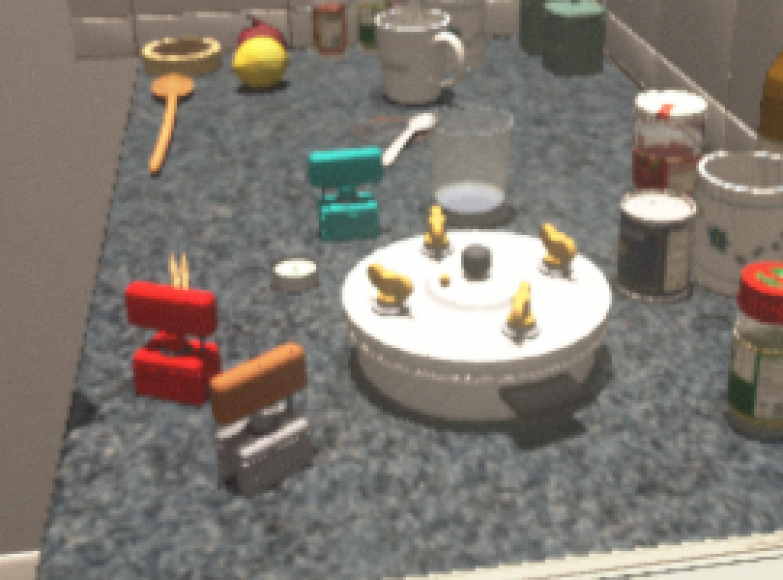

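View pics/top9.png

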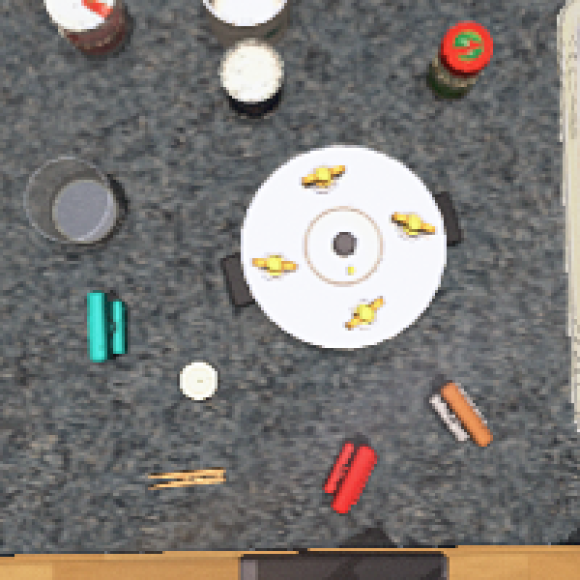

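The side view shows the key standing upright beside the pan at (262,415), with nothing else moved. The top view shows all four nuts turned. By their measured angles they turned 0.30 (a), 1.18 (b), 0.48 (c) and 1.10 rad (d), all inside the given ranges.

```bash
python3 -c "
from bench import *
print(close_job(),current_clock())"
```

```text
the job is handed in; nothing more can be done
the job is handed in; nothing more can be done
```

I've handed the job in: b and d got their first turn (about 0.68 and 0.73 rad, a little under an eighth), then a, c, b and d were each turned to their stop. Measured torque peaked at about 0.28 N m, and the key now stands upright beside the pan, done at about 52 s with nothing else moved.

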